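# Lock the pinch-tab lid on the specimen dry-storage pot

### The job

Put the polished specimens away: pick the lid up by its two orange tabs, set it square on the neck of the clear storage pot and, with the tabs kept squeezed, turn it gently until its two lugs drop through the entries in the neck ring. Still squeezing, press it down on the rubber seal and turn it clockwise, seen from above, to its stop, then let go so that both tabs spring right out and the lid stays locked. Never force the lid against the pot, and leave the things standing round about where they are.

Things in the scene. Friction and masses are not known exactly. Their poses are not given: they have to be found in the camera images.
- lid: Dark blue round lid, 0.15 to 0.22 kg, loose, right way up on the worktop. Origin: centre of its underside, z up. Upward from there: grey plug 63 mm across (foot tapered to 55 mm over the lowest 5 mm), flange 99 mm across at 23 to 30 mm, two upright orange tabs at 30 to 50 mm on its +x and -x sides. Half a turn about z gives the same lid.
- lid_grip (a point): Point on the lid's axis midway between the tabs, 40 mm above its underside; axes as the lid's. The tabs' outer faces lie 27 mm from it along x (54 mm apart when out, 43 mm when squeezed); each tab is 6 mm thick, 25 mm wide along y, 20 mm high, and rises from the flange.
- lid_lug (a point): Underside of the lug on the lid's +y side, 33.5 mm from the axis, 7 mm above the lid's underside; a second lug is opposite on -y. Lugs stick out of the plug to radius 37 mm, are 5 mm thick and 28 degrees wide; a red dot on the flange marks each. They must pass down through the ring's two entries.
- tab_a (a joint): How far the lid's +x tab is squeezed in (m): 0 out, 0.0056 fully in, a stop; spring 4 N to 8.5 N. A steel bolt 8 mm wide moves with it: it sticks out of the plug to radius 37 mm, 15 to 18 mm above the lid's underside, and is inside the plug when squeezed. Unsqueezed it catches on the lip and the lid cannot go down. Near 0 in its catch notch when locked, about 0.004 while it rubs in the bore.
- tab_b (a joint): The same for the lid's -x tab, squeezed toward tab_a.
- pot: Clear round pot with three specimens inside, fixed to the worktop by its rubber suction foot, 110 mm across. Origin: centre of its underside, z up; the foot's small red lever points to the pot's -x. Lid origin above pot origin: 63 mm lugs resting on the lip; 54.5 mm lying on the seal, lugs in the entries; 52 mm lugs just under the lip and when locked; 50 mm seal fully pressed, solid.
- pot_mouth (a point): Centre of the aluminium neck ring (97 mm across) at the top of its inner lip, 70 mm above the pot's origin. Lip: bore 66 mm, 6 mm thick, free to radius 39 mm below it. It has two opposite entries 34.5 degrees wide, a red mark on the rim at each. The ring's angle is not measured: the line through the entries lies within 0.5 rad either way of the pot's y axis, to be seen or felt.
- pot_seal (a point): Top of the soft black seal (radius 41 to 46 mm), on the pot's axis 77.5 mm above its origin. It yields 4.5 mm: 3 N at first, 10 N after 2.5 mm, 15 N at the end. With lugs in the entries, tabs squeezed and pressed in 2.5 to 4.5 mm the lid turns clockwise from above 40 degrees to a hard stop at the notches (drag about 0.2 N m; over 1.5 N m is forcing it); anticlockwise it stops within 6 degrees.
- petri_dish: White shallow dish with swabs, 67 mm across, 14 mm high, loose bystander. Origin: centre of its underside.
- ref_block_0: Round ground-steel hardness reference block, 53 mm across, 13 mm high, loose bystander. Origin: centre of its underside.
- specimen_0: Black mounted specimen, 30 mm across, 18 mm high, loose bystander. Origin: centre of its underside.
Not all that is in view belongs to the job. What is shaped like the lid but pink or yellow is not meant.

How it is judged (in metres and radians):
On the way:
1. the lid's lugs are through the entries and the seal is being pressed, both tabs squeezed (z of lid in the frame of pot below 0.0535 m and horizontal distance between lid and pot below 0.004 m and value of joint each of tab_a, tab_b above 0.0035 m), for 0.1 s.
At the end, for the whole second after the job is handed in: The lid is locked on the pot: its origin 50.5 to 53.5 mm above the pot's (lugs under the lip), within 3 mm of the pot's axis, level within 0.04 rad, both tabs sprung out to within 1.5 mm, and at rest (z of lid in the frame of pot between 0.0505 and 0.0535 m and horizontal distance between lid and pot below 0.003 m and angle between lid's own z axis and vertical below 0.04 rad and value of joint each of tab_a, tab_b below 0.0015 m and linear speed of lid below 0.02 m/s); the robot touches nothing.
It fails at once if the lid is forced: it bears on the pot with more than 70 N (contact force between lid and pot above 70 N).
It fails at once if a bystander is pushed more than 20 mm from its place (distance of any of petri_dish, ref_block_0, specimen_0 from where it was at the start of the episode above 0.02 m).
It also fails if it takes over 61 s, if anything falls off the work surface, if the arm or the gripper's body presses on something with over 40 N, if the wrist force passes 120 N, or if a joint passes its speed limit or range.

### The arm

A 6-joint arm with a two-finger parallel gripper is mounted at the origin on a cart in front of the work surface, level with it; the furniture and walls round the work are solid. World frame = base frame: x ahead of the robot, y to its left, z up, the work surface at z = 0. Lengths are in m, angles in degrees, forces in N, time in s.
With the tool pointing down it reaches from about 0.35 to 0.875 m from the base axis. Payload 4.2 kg.
Tool frame: the origin (TCP) lies at the very end of the fingers, on their centre line; the grasp point (between the pads) lies 19 mm behind it; z points along the fingers, y is the line along which they close (so a half turn about z gives the same grasp; the last joint's range is limited). The gripper opens to 87 mm and grips with 3 to 60 N. Pads are 19 mm wide; open, the fingers measure 117 mm over their backs; the gripper's body (75 mm by 190 mm) begins 51 mm behind the grasp point.
Start: joints at [78.873, 22.042, 0.453, 0, -68.411, -14.817], TCP at [0.273, 0.562, 0.223] pointing down, gripper open.
Joint ranges: [-179.83, 179.83], [-69.29, 118.12], [-61.27, 80.66], [-181.25, 117.63], [-171.15, -9.14], [-177.46, 177.46]. Speed limits (degrees/s): [159.86, 159.86, 180, 180, 180, 180].

### API

Orientations are given as a 3x3 rotation matrix whose columns are the frame's x, y, z axes.
In Python, from station import * gives the robot as it stands.
- The arm moves only by the shell command python3 -m pendant 'ROWS'. ROWS is JSON, a list of rows, each an object of numbers: "x", "y", "z": the shift along the world's x, y, z normalised to -1 to 1, where 1 is 250 mm; "rx", "ry", "rz": the turn, a rotation vector about the world's x, y, z normalised to -1 to 1, where 1 is 180 degrees; "claw": the opening, from 0 (shut) to 1 (fully open). A call has exactly 8 rows; each row is the pose to reach, as a shift and turn from the pose commanded when the call began, turning the shorter way round; what a row does not reach only later rows make up. A row lasts 1/8 s, in which the tool goes at most 62.5 mm and 10.7 degrees, less where a joint would pass 70% of its speed; a pose out of reach is approached as far as the arm can. A call with a number of a shift or a turn outside -1 to 1 is refused whole. A call with a gripper value outside its range is refused whole. The fingers move at their own pace and stop on an object; the grip force is fixed at half the most. Time passes only in rows, so rows that repeat a pose let the fingers close, or fill a call up. It gives the time, the measured TCP pose, the force, the opening and the grip force at its end, in the units of the state.
- sense(): the state, without advancing time (a new reading comes with each control period).
- capture(name): name is "scene" or "top"; returns a dict with "color" (400x640x3 uint8, red, green, blue), "mtx" (3x3 intrinsics, pixels), "world_to_cam" (4x4, takes a point from world to camera coordinates). Camera axes: x right, y up, looking along -z (the intrinsics and any distortion apply to the point x, -y, -z); pixel columns grow to the right and rows downward; lengths in m; the calibration is good to about 2 mm. A picture is of the moment at which its call begins. There is no depth.
- finish_job(): hands the job in; it is judged then, once.
Trained networks look in a picture, given as the dict that the camera call returned (one of the last four; its "shot" number tells which), for a name from the list of things; names that differ only in an ending like _2 or _b are one class to them, and where a whole thing is asked for, a point or a joint stands for the part that bears it (a point fixed in the world has none). Each returns a list of dicts, best first, with "conf" (0 to 1); they miss things now and then, are a little off and sometimes report something else, mostly with a low value. They report only what shows in the picture. A call takes as long as a camera call. They do not tell look-alikes from the thing itself.
- search_frame(picture, label): "centre" ([column, row] in pixels, amid what is visible of it).
- regions_of(picture, label): "region" (400x640 bool, what is visible of it) and "centre" ([column, row] in pixels, amid what is visible of it).
The state is a dict: "time_s": time; "joints": joint angles; "joint_velocities": joint speeds; "effort": joint torques, N m; "tcp_pos": TCP position; "ee_rot": TCP orientation; "wrist_force": force on the tool from outside, world axes, zero at the start; "moment": the same for the moment, N m; "gripper_width": opening from 0.0 (shut) to 1.0 (fully open); "gripper_force": force on a finger pad.
Only numpy, scipy, OpenCV 4.12 (cv2) and the standard library are available. Lean on these libraries where they do the work, as an engineer would, in place of code of your own. Each camera call takes 0.05 s, during which the arm holds its last target. There are 200 camera calls.

## Working session

There is one attempt and no reset: what is moved stays moved. The work goes in short steps, Python scripts to look and compute and a shell command to move; the robot and the scene stay as the last step left them, time stands still between calls to the robot, and variables do not carry over. Pictures are saved under pics/ and viewed, at most 10 in all, crops included, and the job is handed in when it is done.

```bash
mkdir -p pics; ls
python3 - <<'E'
from station import *
import cv2,numpy as np
for n in("scene","top"):
    p=capture(n); cv2.imwrite(f"pics/{n}0.png",p["color"][...,::-1])
    print(n,p["mtx"].tolist(),np.round(p["world_to_cam"],4).tolist(),[k for k in p])
    for l in("lid","pot","petri_dish","ref_block_0","specimen_0"):
        print(l,[(np.round(d["centre"]).tolist(),round(d["conf"],2)) for d in search_frame(p,l)])
s=sense();print(s["time_s"],s["tcp_pos"],s["ee_rot"],s["wrist_force"])
E
```

```text
pics
scene [[466.6778004281837, 0.0, 331.32883938228485], [0.0, 466.6778004281837, 202.03484758157128], [0.0, 0.0, 1.0]] [[0.8919, -0.4521, -0.0027, -0.5085], [0.3449, 0.6765, 0.6507, -0.2415], [-0.2924, -0.5813, 0.7594, -0.9272], [0.0, 0.0, 0.0, 1.0]] ['color', 'mtx', 'world_to_cam', 'shot']
lid [([309.0, 270.0], 0.96), ([258.0, 231.0], 0.82), ([336.0, 329.0], 0.61)]
pot [([305.0, 191.0], 0.84)]
petri_dish [([334.0, 162.0], 0.9)]
ref_block_0 [([360.0, 191.0], 0.69)]
specimen_0 [([389.0, 281.0], 0.78)]
top [[474.03626511466945, 0.0, 324.64799407293157], [0.0, 474.03626511466945, 208.40728758461526], [0.0, 0.0, 1.0]] [[0.0036, -1.0, -0.0007, -0.0167], [0.999, 0.0035, 0.0445, -0.541], [-0.0445, -0.0008, 0.999, -1.1716], [0.0, 0.0, 0.0, 1.0]] ['color', 'mtx', 'world_to_cam', 'shot']
lid [([364.0, 239.0], 0.86), ([304.0, 267.0], 0.66), ([423.0, 240.0], 0.63)]
pot [([283.0, 204.0], 0.58)]
petri_dish [([285.0, 205.0], 0.65), ([255.0, 159.0], 0.59), ([363.0, 240.0], 0.57)]
ref_block_0 [([303.0, 156.0], 0.54)]
specimen_0 [([400.0, 182.0], 0.41)]
0.6 [0.27337988 0.56201732 0.22255815] [[ 8.99217766e-01 -4.37501324e-01 -3.49620750e-05]
 [-4.37501322e-01 -8.99217766e-01  4.48704794e-05]
 [-5.10694131e-05 -2.50523782e-05 -9.99999998e-01]] [ 0.44583804 -0.22538337  0.18603014]
```

Run:
```python
import cv2
a=cv2.imread("pics/top0.png")[120:300,220:460]; b=cv2.imread("pics/scene0.png")[130:360,220:440]
cv2.imwrite("pics/topc.png",cv2.resize(a,None,fx=3.3,fy=3.3,interpolation=2))
cv2.imwrite("pics/scenec.png",cv2.resize(b,None,fx=2.6,fy=2.6,interpolation=2))
```

```text
(no output)
```

View pics/topc.png

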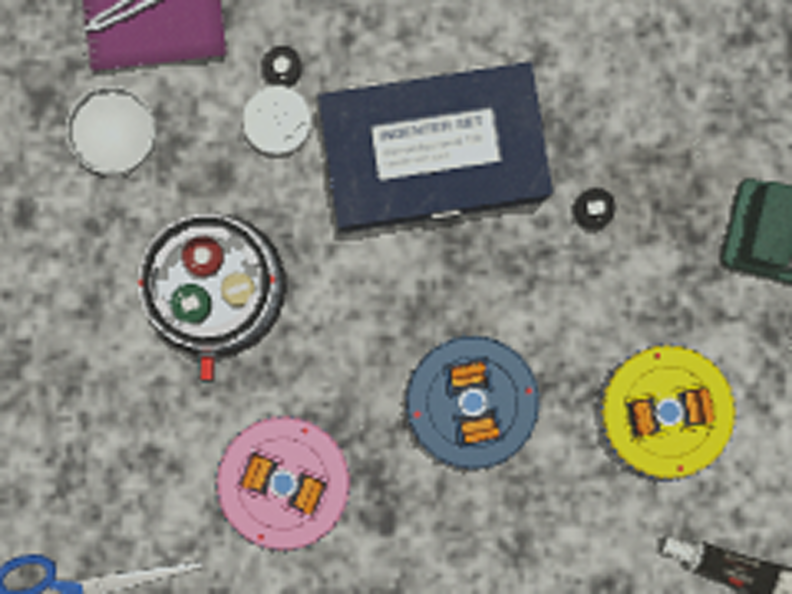

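View pics/scenec.png

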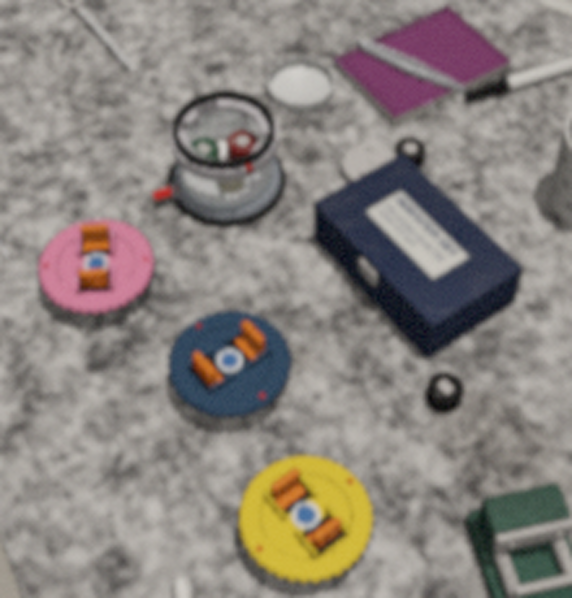

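Candidates for the lid in the top picture are blue (363,242), pink (305,267) and yellow (423,245). By the description I choose the blue one, and the crops confirm it: blue flange, orange tabs at about (361,234) and (365,251), red dots at about (346,245) and (380,238). The pot is at about (283,205), with its lever towards -x and ring marks at about (263,206) and (302,205).

```bash
cat > h.py <<'E'
from station import *
import cv2,numpy as np
def ray(p,uv,z):
    K=p["mtx"];T=np.linalg.inv(p["world_to_cam"])
    d=np.array([(uv[0]-K[0,2])/K[0,0],-(uv[1]-K[1,2])/K[1,1],-1]); d=T[:3,:3]@d;o=T[:3,3]
    return o+d*(z-o[2])/d[2]
def proj(p,X):
    c=(p["world_to_cam"]@np.append(X,1))[:3]; K=p["mtx"]
    return np.array([K[0,2]+K[0,0]*c[0]/-c[2],K[1,2]-K[1,1]*c[1]/-c[2]])
def reds(p,c,r):
    """subpixel red blobs within r px of c"""
    f=p["color"].astype(float); w=f[...,0]-np.maximum(f[...,1],f[...,2])
    hsv=cv2.cvtColor(p["color"],cv2.COLOR_RGB2HSV)
    m=((w>30)&((hsv[...,0]<6)|(hsv[...,0]>170))).astype(np.uint8)
    n,l,st,ce=cv2.connectedComponentsWithStats(m,connectivity=8); out=[]
    for i in range(1,n):
        if np.hypot(*(ce[i]-c))<r:
            k=cv2.dilate((l==i).astype(np.uint8),np.ones((3,3)))>0; ww=np.clip(w-8,0,None)*k
            v,u=np.indices(w.shape); out.append((round((u*ww).sum()/ww.sum(),2),round((v*ww).sum()/ww.sum(),2),int(st[i,4])))
    return out
def outline(p,c,z,label):
    R=[d for d in regions_of(p,label) if np.hypot(*(np.array(d["centre"])-c))<15]
    if not R: return None
    cs,_=cv2.findContours(R[0]["region"].astype(np.uint8),0,1); q=max(cs,key=len)[:,0]
    P=np.array([ray(p,u,z)[:2] for u in q]).astype(np.float32)
    return cv2.fitEllipse(P)
E
python3 - <<'E'
from h import *
t=capture("top");s=capture("scene")
for p,n,cl,cp in((t,"top",(363,242),(283,205)),(s,"scene",(309,270),(305,185))):
    rl=reds(p,cl,25);rp=reds(p,cp,32)
    print(n,"lid");[print(r,np.round(ray(p,r,.030),4)) for r in rl]
    print("pot");[print(r,np.round(ray(p,r,.0775),4),np.round(ray(p,r,.01),4)) for r in rp]
    print(outline(p,cl,.0275,"lid"),outline(p,cp,.0775,"pot"))
    for l in("petri_dish","ref_block_0","specimen_0"):
        print(l,[(np.round(ray(p,d["centre"],.01),3),round(d["conf"],2)) for d in search_frame(p,l)])
# orange tabs in top
f=cv2.cvtColor(t["color"],cv2.COLOR_RGB2HSV);m=((f[...,0]>8)&(f[...,0]<20)&(f[...,1]>170)).astype(np.uint8)
n,l,st,ce=cv2.connectedComponentsWithStats(m)
print([(np.round(c,1),a[4],np.round(ray(t,c,.05),4)) for c,a in zip(ce[1:],st[1:]) if a[4]>8 and abs(c[0]-363)<25])
E
```

```text
top lid
(np.float64(379.77), np.float64(237.91), 2) [ 0.4683 -0.1502  0.03  ]
(np.float64(345.95), np.float64(245.11), 4) [ 0.4504 -0.0673  0.03  ]
pot
(np.float64(281.06), np.float64(197.68), 83) [0.5631 0.0882 0.0775] [0.5676 0.0944 0.01  ]
(np.float64(302.06), np.float64(204.12), 4) [0.548  0.0385 0.0775] [0.5516 0.0418 0.01  ]
(np.float64(262.18), np.float64(205.19), 5) [0.5452 0.1326 0.0775] [0.5486 0.1415 0.01  ]
(np.float64(282.22), np.float64(231.16), 28) [0.4841 0.0848 0.0775] [0.4839 0.0909 0.01  ]
((0.45981889963150024, -0.10787121206521988), (0.09563801437616348, 0.09925815463066101), 88.21857452392578) ((0.5411563515663147, 0.08136532455682755), (0.10098529607057571, 0.10743681341409683), 100.61992645263672)
petri_dish [(array([0.661, 0.169, 0.01 ]), 0.7), (array([ 0.459, -0.108,  0.01 ]), 0.16)]
ref_block_0 [(array([0.669, 0.041, 0.01 ]), 0.66)]
specimen_0 [(array([ 0.601, -0.204,  0.01 ]), 0.43)]
scene lid
(np.float64(313.45), np.float64(253.6), 1) [ 0.4855 -0.0824  0.03  ]
(np.float64(317.5), np.float64(255.75), 5) [ 0.4909 -0.0913  0.03  ]
(np.float64(295.91), np.flo
[... 833 characters left out ...]
p.float64(315.32), np.float64(193.7), 12) [0.5462 0.0317 0.0775] [0.5703 0.0866 0.01  ]
(np.float64(282.15), np.float64(203.96), 41) [0.4681 0.0376 0.0775] [0.4855 0.0931 0.01  ]
((0.45912232995033264, -0.11191698163747787), (0.09894747287034988, 0.09906679391860962), 145.66966247558594) ((0.5316898226737976, 0.05083511769771576), (0.10143202543258667, 0.1656031757593155), 156.51051330566406)
petri_dish [(array([0.666, 0.162, 0.01 ]), 0.59)]
ref_block_0 [(array([0.675, 0.052, 0.01 ]), 0.63)]
specimen_0 [(array([ 0.611, -0.2  ,  0.01 ]), 0.56)]
[(array([361.4, 233. ]), np.int32(46), array([ 0.4803, -0.1037,  0.05  ])), (array([364.7, 250. ]), np.int32(51), array([ 0.4394, -0.1115,  0.05  ]))]
```

```bash
R='{"x":0.25,"y":-0.9,"rz":-0.1,"claw":1}'; true
python3 -m pendant '[{"x":0.07,"y":-0.25,"rz":-0.05,"claw":1},{"x":0.13,"y":-0.5,"rz":-0.1,"claw":1},{"x":0.2,"y":-0.75,"rz":-0.15,"claw":1},{"x":0.25,"y":-0.95,"rz":-0.2,"claw":1},{"x":0.25,"y":-0.95,"rz":-0.25,"claw":1},{"x":0.25,"y":-0.95,"rz":-0.29,"claw":1},{"x":0.25,"y":-0.95,"rz":-0.29,"claw":1},{"x":0.25,"y":-0.95,"rz":-0.29,"claw":1}]'
python3 -m pendant '[{"x":0.07,"y":-0.25,"claw":1},{"x":0.13,"y":-0.5,"claw":1},{"x":0.2,"y":-0.75,"claw":1},{"x":0.25,"y":-0.95,"claw":1},{"x":0.25,"y":-0.95,"claw":1},{"x":0.25,"y":-0.95,"claw":1},{"x":0.25,"y":-0.95,"claw":1},{"x":0.25,"y":-0.95,"claw":1}]'
python3 - <<'E'
from h import *
s=sense();print(s["time_s"],s["tcp_pos"],np.degrees(np.arctan2(s["ee_rot"][1][1],s["ee_rot"][0][1])),s["wrist_force"],s["joints"])
# black seal centroid in top
p=capture("top");hs=p["color"].max(2);g=[]
for v in range(175,236):
    for u in range(255,312):
        P=ray(p,(u,v),.0775)[:2]; r=np.hypot(*(P-[.545,.0855]))
        if .034<r<.052 and hs[v,u]<60: g.append(P)
g=np.array(g,np.float32);print(len(g),cv2.fitEllipse(g),g.mean(0))
E
```

```text
1.2 [0.27339212 0.56202044 0.22255603] -115.94195206154663 [ 0.08417912  0.62366072 -0.2467805 ] [ 7.88731428e+01  2.20420797e+01  4.54631384e-01 -1.36873700e-03
 -6.84119360e+01 -1.48145912e+01]
185 ((0.5445601344108582, 0.08552274107933044), (0.08532620966434479, 0.09164410829544067), 91.97879791259766) [0.5398104  0.08671097]$[0]: bad value
$[0]: bad value
```

```bash
python3 -m pendant '[{"x":0.07,"y":-0.25,"z":0,"rx":0,"ry":0,"rz":-0.05,"claw":1},{"x":0.13,"y":-0.5,"z":0,"rx":0,"ry":0,"rz":-0.1,"claw":1},{"x":0.2,"y":-0.75,"z":0,"rx":0,"ry":0,"rz":-0.15,"claw":1},{"x":0.25,"y":-0.95,"z":0,"rx":0,"ry":0,"rz":-0.2,"claw":1},{"x":0.25,"y":-0.95,"z":0,"rx":0,"ry":0,"rz":-0.25,"claw":1},{"x":0.25,"y":-0.95,"z":0,"rx":0,"ry":0,"rz":-0.29,"claw":1},{"x":0.25,"y":-0.95,"z":0,"rx":0,"ry":0,"rz":-0.29,"claw":1},{"x":0.25,"y":-0.95,"z":0,"rx":0,"ry":0,"rz":-0.29,"claw":1}]'
```

```text
time_s: 2.25
tcp_pos: [0.3359, 0.3246, 0.2226]
ee_rot: [[0.207, -0.978, 0.0], [-0.978, -0.207, 0.0], [-0.0, -0.0, -1.0]]
wrist_force: [-0.0, 0.0, -0.4]
gripper_width: 1.001
gripper_force: 0.0
```

```bash
python3 -m pendant '[{"x":0.07,"y":-0.25,"z":0,"rx":0,"ry":0,"rz":0,"claw":1},{"x":0.13,"y":-0.5,"z":0,"rx":0,"ry":0,"rz":0,"claw":1},{"x":0.2,"y":-0.75,"z":0,"rx":0,"ry":0,"rz":0,"claw":1},{"x":0.25,"y":-0.95,"z":0,"rx":0,"ry":0,"rz":0,"claw":1},{"x":0.25,"y":-0.95,"z":0,"rx":0,"ry":0,"rz":0,"claw":1},{"x":0.25,"y":-0.95,"z":0,"rx":0,"ry":0,"rz":0,"claw":1},{"x":0.25,"y":-0.95,"z":0,"rx":0,"ry":0,"rz":0,"claw":1},{"x":0.25,"y":-0.95,"z":0,"rx":0,"ry":0,"rz":0,"claw":1}]'
python3 -m pendant '[{"x":0.06,"y":-0.2,"z":-0.1,"rx":0,"ry":0,"rz":0,"claw":1},{"x":0.12,"y":-0.4,"z":-0.2,"rx":0,"ry":0,"rz":0,"claw":1},{"x":0.18,"y":-0.6,"z":-0.3,"rx":0,"ry":0,"rz":0,"claw":1},{"x":0.245,"y":-0.78,"z":-0.45,"rx":0,"ry":0,"rz":0,"claw":1},{"x":0.245,"y":-0.78,"z":-0.5,"rx":0,"ry":0,"rz":0,"claw":1},{"x":0.245,"y":-0.78,"z":-0.55,"rx":0,"ry":0,"rz":0,"claw":1},{"x":0.245,"y":-0.78,"z":-0.58,"rx":0,"ry":0,"rz":0,"claw":1},{"x":0.245,"y":-0.78,"z":-0.58,"rx":0,"ry":0,"rz":0,"claw":1}]'
python3 - <<'E'
from h import *
p=capture("scene");cv2.imwrite("pics/a.png",cv2.resize(p["color"][150:350,220:440,::-1],None,fx=2.7,fy=2.7,interpolation=2))
E
```

```text
time_s: 3.25
tcp_pos: [0.3983, 0.0881, 0.2225]
ee_rot: [[0.208, -0.978, -0.0], [-0.978, -0.208, -0.0], [0.0, 0.0, -1.0]]
wrist_force: [-0.4, 0.6, 0.1]
gripper_width: 1.002
gripper_force: 0.0
time_s: 4.25
tcp_pos: [0.4597, -0.107, 0.0777]
ee_rot: [[0.208, -0.978, 0.0], [-0.978, -0.208, -0.0], [0.0, -0.0, -1.0]]
wrist_force: [0.4, -0.5, 0.2]
gripper_width: 1.0
gripper_force: 0.0
```

View pics/a.png

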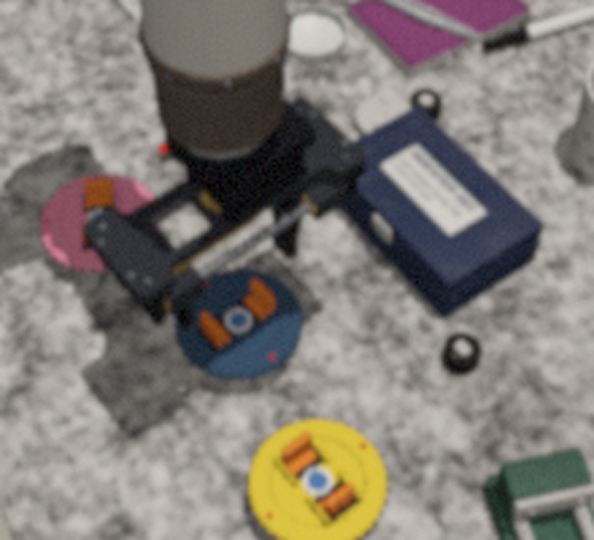

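The blue lid at crop pixel (238,320) sits below the open fingers, which are aligned with its tabs at (214,330) and (262,298). Next I go down and grip.

```bash
python3 -m pendant '[{"x":0,"y":-0.005,"z":-0.05,"rx":0,"ry":0,"rz":0,"claw":1},{"x":0,"y":-0.005,"z":-0.1,"rx":0,"ry":0,"rz":0,"claw":1},{"x":0,"y":-0.005,"z":-0.14,"rx":0,"ry":0,"rz":0,"claw":1},{"x":0,"y":-0.005,"z":-0.165,"rx":0,"ry":0,"rz":0,"claw":1},{"x":0,"y":-0.005,"z":-0.177,"rx":0,"ry":0,"rz":0,"claw":1},{"x":0,"y":-0.005,"z":-0.177,"rx":0,"ry":0,"rz":0,"claw":0.75},{"x":0,"y":-0.005,"z":-0.177,"rx":0,"ry":0,"rz":0,"claw":0.65},{"x":0,"y":-0.005,"z":-0.177,"rx":0,"ry":0,"rz":0,"claw":0.6}]'
python3 -m pendant '[{"x":0,"y":0,"z":0,"rx":0,"ry":0,"rz":0,"claw":0.55},{"x":0,"y":0,"z":0,"rx":0,"ry":0,"rz":0,"claw":0.5},{"x":0,"y":0,"z":0,"rx":0,"ry":0,"rz":0,"claw":0.45},{"x":0,"y":0,"z":0,"rx":0,"ry":0,"rz":0,"claw":0.4},{"x":0,"y":0,"z":0,"rx":0,"ry":0,"rz":0,"claw":0.3},{"x":0,"y":0,"z":0,"rx":0,"ry":0,"rz":0,"claw":0.3},{"x":0,"y":0,"z":0,"rx":0,"ry":0,"rz":0,"claw":0.3},{"x":0,"y":0,"z":0,"rx":0,"ry":0,"rz":0,"claw":0.3}]'
```

```text
time_s: 5.3
tcp_pos: [0.4599, -0.1092, 0.0336]
ee_rot: [[0.205, -0.979, 0.001], [-0.979, -0.205, 0.0], [0.0, -0.001, -1.0]]
wrist_force: [-0.3, 0.9, -0.1]
gripper_width: 0.749
gripper_force: 0.0
time_s: 6.3
tcp_pos: [0.4598, -0.1092, 0.034]
ee_rot: [[0.206, -0.979, 0.0], [-0.979, -0.206, -0.0], [0.0, -0.0, -1.0]]
wrist_force: [-1.8, 0.3, 6.8]
gripper_width: 0.464
gripper_force: 30.1
```

```bash
python3 -m pendant '[{"x":0,"y":0,"z":0.1,"rx":0,"ry":0,"rz":0,"claw":0.3},{"x":0,"y":0,"z":0.25,"rx":0,"ry":0,"rz":0,"claw":0.3},{"x":0.06,"y":0.12,"z":0.4,"rx":0,"ry":0,"rz":0,"claw":0.3},{"x":0.14,"y":0.3,"z":0.444,"rx":0,"ry":0,"rz":-0.02,"claw":0.3},{"x":0.23,"y":0.5,"z":0.444,"rx":0,"ry":0,"rz":-0.04,"claw":0.3},{"x":0.3,"y":0.68,"z":0.444,"rx":0,"ry":0,"rz":-0.057,"claw":0.3},{"x":0.345,"y":0.779,"z":0.444,"rx":0,"ry":0,"rz":-0.057,"claw":0.3},{"x":0.345,"y":0.779,"z":0.444,"rx":0,"ry":0,"rz":-0.057,"claw":0.3}]'
python3 - <<'E'
from h import *
s=sense();print(s["time_s"],s["tcp_pos"],s["wrist_force"],s["moment"],s["gripper_width"])
p=capture("scene");t=capture("top")
a=cv2.resize(p["color"][90:250,220:420,::-1],(600,480),interpolation=2);b=cv2.resize(t["color"][150:260,230:340,::-1],(480,480),interpolation=2)
cv2.imwrite("pics/b.png",cv2.resize(np.hstack([a,b]),(798,355)))
print(reds(p,(305,160),40),[np.round(proj(p,x),1) for x in([.546,.1375,.145-.004],[.546,.0435-.01,.141])])
E
```

```text
time_s: 7.3
tcp_pos: [0.546, 0.0867, 0.1434]
ee_rot: [[0.03, -1.0, -0.001], [-1.0, -0.03, -0.0], [0.0, 0.001, -1.0]]
wrist_force: [0.2, -0.9, -2.0]
gripper_width: 0.467
gripper_force: 30.0
7.3 [0.54602403 0.08674605 0.14343728] [ 0.17028556 -0.94732597 -2.04957007] [ 0.02076274 -0.04373487 -0.0437346 ] 0.4673643344200659
[(np.float64(307.67), np.float64(148.07), 1), (np.float64(313.57), np.float64(157.45), 1), (np.float64(299.55), np.float64(160.29), 1), (np.float64(297.69), np.float64(163.36), 2), (np.float64(312.57), np.float64(186.48), 31), (np.float64(315.35), np.float64(193.8), 12)] [array([294.3, 144.1]), array([314. , 173.5])]
```

View pics/b.png

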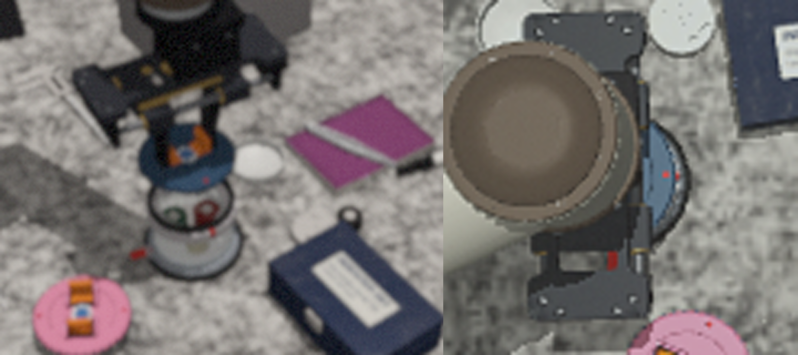

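The lid hangs level over the pot. In the top view (right), the lid's dot at (665,175) and the ring mark at (678,177) both show, so I'll measure them.

Run:
```python
from h import *
t=capture("top");s=sense();z=s["tcp_pos"][2]-.004
for r in reds(t,(288,203),32): print(r,"lid-z",np.round(ray(t,r,z),4),"ring-z",np.round(ray(t,r,.0775),4))
print(s["tcp_pos"],s["wrist_force"],np.degrees(np.arctan2(-s["ee_rot"][1][1],-s["ee_rot"][0][1])))
```

```text
(np.float64(298.83), np.float64(203.56), 5) lid-z [0.5459 0.0427 0.1398] ring-z [0.5493 0.0461 0.0775]
(np.float64(302.0), np.float64(204.48), 2) lid-z [0.5439 0.0356 0.1398] ring-z [0.5472 0.0386 0.0775]
(np.float64(282.1), np.float64(230.4), 18) lid-z [0.4861 0.0795 0.1398] ring-z [0.4859 0.0851 0.0775]
[0.5450152  0.08449165 0.14376551] [-0.36776602 -0.86383989 -1.7355245 ] 1.5492518367021253
```

```bash
python3 -m pendant '[{"x":0.005,"y":0.002,"z":-0.03,"rx":0,"ry":0,"rz":0,"claw":0.3},{"x":0.005,"y":0.002,"z":-0.07,"rx":0,"ry":0,"rz":0,"claw":0.3},{"x":0.005,"y":0.002,"z":-0.11,"rx":0,"ry":0,"rz":0,"claw":0.3},{"x":0.005,"y":0.002,"z":-0.13,"rx":0,"ry":0,"rz":0,"claw":0.3},{"x":0.005,"y":0.002,"z":-0.145,"rx":0,"ry":0,"rz":0,"claw":0.3},{"x":0.005,"y":0.002,"z":-0.16,"rx":0,"ry":0,"rz":0,"claw":0.3},{"x":0.005,"y":0.002,"z":-0.17,"rx":0,"ry":0,"rz":0,"claw":0.3},{"x":0.005,"y":0.002,"z":-0.175,"rx":0,"ry":0,"rz":0,"claw":0.3}]'
python3 -c "
from station import *
s=sense();print(s['moment'],s['wrist_force'])"
```

```text
time_s: 8.45
tcp_pos: [0.5472, 0.0861, 0.1005]
ee_rot: [[0.028, -1.0, 0.0], [-1.0, -0.028, 0.0], [-0.0, -0.0, -1.0]]
wrist_force: [-0.3, 1.3, -0.6]
gripper_width: 0.464
gripper_force: 30.0
[ 0.10638527 -0.03128877 -0.00256907] [-0.32308708  1.34479224 -0.635516  ]
```

```bash
python3 -m pendant '[{"x":0,"y":0,"z":-0.004,"rx":0,"ry":0,"rz":0,"claw":0.3},{"x":0,"y":0,"z":-0.008,"rx":0,"ry":0,"rz":0,"claw":0.3},{"x":0,"y":0,"z":-0.012,"rx":0,"ry":0,"rz":0,"claw":0.3},{"x":0,"y":0,"z":-0.015,"rx":0,"ry":0,"rz":0,"claw":0.3},{"x":0,"y":0,"z":-0.018,"rx":0,"ry":0,"rz":0,"claw":0.3},{"x":0,"y":0,"z":-0.02,"rx":0,"ry":0,"rz":0,"claw":0.3},{"x":0,"y":0,"z":-0.022,"rx":0,"ry":0,"rz":0,"claw":0.3},{"x":0,"y":0,"z":-0.022,"rx":0,"ry":0,"rz":0,"claw":0.3}]'
python3 -c "
from station import *
s=sense();print(s['moment'],s['wrist_force'])"
```

```text
time_s: 9.45
tcp_pos: [0.5471, 0.086, 0.095]
ee_rot: [[0.028, -1.0, -0.0], [-1.0, -0.028, -0.0], [0.0, 0.0, -1.0]]
wrist_force: [-0.3, -0.2, -1.8]
gripper_width: 0.463
gripper_force: 30.0
[ 0.08453353 -0.10198587 -0.02316313] [-0.27759324 -0.17175414 -1.75380494]
```

```bash
python3 -m pendant '[{"x":0,"y":0,"z":-0.003,"rx":0,"ry":0,"rz":0,"claw":0.3},{"x":0,"y":0,"z":-0.006,"rx":0,"ry":0,"rz":0,"claw":0.3},{"x":0,"y":0,"z":-0.009,"rx":0,"ry":0,"rz":0,"claw":0.3},{"x":0,"y":0,"z":-0.012,"rx":0,"ry":0,"rz":0,"claw":0.3},{"x":0,"y":0,"z":-0.014,"rx":0,"ry":0,"rz":0,"claw":0.3},{"x":0,"y":0,"z":-0.016,"rx":0,"ry":0,"rz":0,"claw":0.3},{"x":0,"y":0,"z":-0.016,"rx":0,"ry":0,"rz":0,"claw":0.3},{"x":0,"y":0,"z":-0.016,"rx":0,"ry":0,"rz":0,"claw":0.3}]'
python3 -c "
from station import *
s=sense();print(s['moment'],s['wrist_force'])"
```

```text
time_s: 10.45
tcp_pos: [0.5472, 0.086, 0.0911]
ee_rot: [[0.028, -1.0, 0.0], [-1.0, -0.028, 0.0], [-0.0, -0.0, -1.0]]
wrist_force: [-0.1, 0.2, -1.2]
gripper_width: 0.47
gripper_force: 30.0
[ 0.05889286 -0.00216445  0.01224572] [-0.08600966  0.16682518 -1.21456445]
```

```bash
python3 -m pendant '[{"x":0,"y":0,"z":-0.004,"rx":0,"ry":0,"rz":0,"claw":0.3},{"x":0,"y":0,"z":-0.007,"rx":0,"ry":0,"rz":0,"claw":0.3},{"x":0,"y":0,"z":-0.01,"rx":0,"ry":0,"rz":0,"claw":0.3},{"x":0,"y":0,"z":-0.013,"rx":0,"ry":0,"rz":0,"claw":0.3},{"x":0,"y":0,"z":-0.015,"rx":0,"ry":0,"rz":0,"claw":0.3},{"x":0,"y":0,"z":-0.017,"rx":0,"ry":0,"rz":0,"claw":0.3},{"x":0,"y":0,"z":-0.018,"rx":0,"ry":0,"rz":0,"claw":0.3},{"x":0,"y":0,"z":-0.018,"rx":0,"ry":0,"rz":0,"claw":0.3}]'
python3 -c "
from station import *
s=sense();print(s['moment'],s['wrist_force'])"
```

```text
time_s: 11.45
tcp_pos: [0.5472, 0.086, 0.087]
ee_rot: [[0.028, -1.0, 0.0], [-1.0, -0.028, -0.0], [0.0, -0.0, -1.0]]
wrist_force: [-2.0, 0.5, 5.6]
gripper_width: 0.467
gripper_force: 30.0
[ 0.04301386  0.82355727 -0.02067373] [-2.03466781  0.4944503   5.59786342]
```

```bash
python3 -m pendant '[{"x":-0.001,"y":0,"z":-0.002,"rx":0,"ry":0,"rz":0,"claw":0.3},{"x":-0.002,"y":0,"z":-0.004,"rx":0,"ry":0,"rz":0,"claw":0.3},{"x":-0.002,"y":0,"z":-0.006,"rx":0,"ry":0,"rz":0,"claw":0.3},{"x":-0.002,"y":0,"z":-0.007,"rx":0,"ry":0,"rz":0,"claw":0.3},{"x":-0.002,"y":0,"z":-0.008,"rx":0,"ry":0,"rz":0,"claw":0.3},{"x":-0.002,"y":0,"z":-0.008,"rx":0,"ry":0,"rz":0,"claw":0.3},{"x":-0.002,"y":0,"z":-0.008,"rx":0,"ry":0,"rz":0,"claw":0.3},{"x":-0.002,"y":0,"z":-0.008,"rx":0,"ry":0,"rz":0,"claw":0.3}]'
python3 -c "
from station import *
s=sense();print(s['moment'],s['wrist_force'])"
```

```text
time_s: 12.45
tcp_pos: [0.5472, 0.086, 0.0858]
ee_rot: [[0.028, -1.0, 0.001], [-1.0, -0.028, -0.0], [0.0, -0.001, -1.0]]
wrist_force: [-3.2, 0.5, 7.8]
gripper_width: 0.468
gripper_force: 30.1
[-0.02455494  0.88897844  0.01399993] [-3.15895015  0.49287839  7.80150466]
```

```bash
python3 -m pendant '[{"x":-0.001,"y":0,"z":-0.002,"rx":0,"ry":0,"rz":0,"claw":0.3},{"x":-0.002,"y":0,"z":-0.004,"rx":0,"ry":0,"rz":0,"claw":0.3},{"x":-0.002,"y":0,"z":-0.006,"rx":0,"ry":0,"rz":0,"claw":0.3},{"x":-0.002,"y":0,"z":-0.007,"rx":0,"ry":0,"rz":0,"claw":0.3},{"x":-0.002,"y":0,"z":-0.007,"rx":0,"ry":0,"rz":0,"claw":0.3},{"x":-0.002,"y":0,"z":-0.007,"rx":0,"ry":0,"rz":0,"claw":0.3},{"x":-0.002,"y":0,"z":-0.007,"rx":0,"ry":0,"rz":0,"claw":0.3},{"x":-0.002,"y":0,"z":-0.007,"rx":0,"ry":0,"rz":0,"claw":0.3}]'
python3 -c "
from station import *
s=sense();print(s['moment'],s['wrist_force'])"
```

```text
time_s: 13.45
tcp_pos: [0.5471, 0.086, 0.0847]
ee_rot: [[0.029, -1.0, 0.003], [-1.0, -0.029, -0.0], [0.0, -0.003, -1.0]]
wrist_force: [-3.2, -0.7, 11.0]
gripper_width: 0.466
gripper_force: 30.1
[-0.08915199  1.03013948 -0.0047961 ] [-3.22225334 -0.67150092 11.02413443]
```

```bash
python3 -m pendant '[{"x":0,"y":0,"z":0,"rx":0,"ry":0,"rz":-0.01,"claw":0.3},{"x":0,"y":0,"z":0,"rx":0,"ry":0,"rz":-0.022,"claw":0.3},{"x":0,"y":0,"z":0,"rx":0,"ry":0,"rz":-0.034,"claw":0.3},{"x":0,"y":0,"z":0,"rx":0,"ry":0,"rz":-0.046,"claw":0.3},{"x":0,"y":0,"z":0,"rx":0,"ry":0,"rz":-0.056,"claw":0.3},{"x":0,"y":0,"z":0,"rx":0,"ry":0,"rz":-0.064,"claw":0.3},{"x":0,"y":0,"z":0,"rx":0,"ry":0,"rz":-0.07,"claw":0.3},{"x":0,"y":0,"z":0,"rx":0,"ry":0,"rz":-0.07,"claw":0.3}]'
python3 -c "
from station import *
s=sense();print(s['moment'],s['wrist_force'])"
```

```text
time_s: 14.45
tcp_pos: [0.5487, 0.0866, 0.0851]
ee_rot: [[-0.188, -0.982, 0.006], [-0.982, 0.189, 0.001], [-0.002, -0.006, -1.0]]
wrist_force: [-1.0, -0.6, 9.4]
gripper_width: 0.471
gripper_force: 30.1
[-0.06833131  0.22832971  0.27712904] [-0.97050124 -0.62376717  9.44729168]
```

```bash
python3 -m pendant '[{"x":0,"y":0,"z":0,"rx":0,"ry":0,"rz":-0.016,"claw":0.3},{"x":0,"y":0,"z":0,"rx":0,"ry":0,"rz":-0.032,"claw":0.3},{"x":0,"y":0,"z":-0.001,"rx":0,"ry":0,"rz":-0.048,"claw":0.3},{"x":0,"y":0,"z":-0.001,"rx":0,"ry":0,"rz":-0.064,"claw":0.3},{"x":0,"y":0,"z":-0.002,"rx":0,"ry":0,"rz":-0.08,"claw":0.3},{"x":0,"y":0,"z":-0.002,"rx":0,"ry":0,"rz":-0.095,"claw":0.3},{"x":0,"y":0,"z":-0.002,"rx":0,"ry":0,"rz":-0.111,"claw":0.3},{"x":0,"y":0,"z":-0.002,"rx":0,"ry":0,"rz":-0.111,"claw":0.3}]'
python3 -c "
from station import *
s=sense();print(s['moment'],s['wrist_force'])"
```

```text
time_s: 15.45
tcp_pos: [0.5487, 0.0866, 0.0847]
ee_rot: [[-0.513, -0.858, 0.006], [-0.859, 0.513, 0.001], [-0.004, -0.005, -1.0]]
wrist_force: [-0.3, -0.8, 10.4]
gripper_width: 0.467
gripper_force: 30.1
[-0.03117238  0.34347793  0.19114104] [-0.31047395 -0.79143361 10.41632512]
```

```bash
python3 -m pendant '[{"x":0,"y":0,"z":0,"rx":0,"ry":0,"rz":-0.006,"claw":0.3},{"x":0,"y":0,"z":0,"rx":0,"ry":0,"rz":-0.012,"claw":0.3},{"x":0,"y":0,"z":0,"rx":0,"ry":0,"rz":-0.018,"claw":0.3},{"x":0,"y":0,"z":0,"rx":0,"ry":0,"rz":-0.024,"claw":0.3},{"x":0,"y":0,"z":0,"rx":0,"ry":0,"rz":-0.028,"claw":0.3},{"x":0,"y":0,"z":0,"rx":0,"ry":0,"rz":-0.032,"claw":0.3},{"x":0,"y":0,"z":0,"rx":0,"ry":0,"rz":-0.032,"claw":0.3},{"x":0,"y":0,"z":0,"rx":0,"ry":0,"rz":-0.032,"claw":0.3}]'
python3 -c "
from station import *
s=sense();print(s['moment'],s['wrist_force'])"
```

```text
time_s: 16.45
tcp_pos: [0.5488, 0.0866, 0.0848]
ee_rot: [[-0.596, -0.803, 0.006], [-0.803, 0.596, 0.001], [-0.004, -0.005, -1.0]]
wrist_force: [-1.1, -0.5, 11.7]
gripper_width: 0.465
gripper_force: 30.1
[-0.04432848  0.27287076  0.29723862] [-1.07749607 -0.45200446 11.71865588]
```

-38.2° so far, drag still normal. I'll take smaller steps now.

```bash
python3 -m pendant '[{"x":0,"y":0,"z":0,"rx":0,"ry":0,"rz":-0.002,"claw":0.3},{"x":0,"y":0,"z":0,"rx":0,"ry":0,"rz":-0.004,"claw":0.3},{"x":0,"y":0,"z":0,"rx":0,"ry":0,"rz":-0.006,"claw":0.3},{"x":0,"y":0,"z":0,"rx":0,"ry":0,"rz":-0.008,"claw":0.3},{"x":0,"y":0,"z":0,"rx":0,"ry":0,"rz":-0.01,"claw":0.3},{"x":0,"y":0,"z":0,"rx":0,"ry":0,"rz":-0.01,"claw":0.3},{"x":0,"y":0,"z":0,"rx":0,"ry":0,"rz":-0.01,"claw":0.3},{"x":0,"y":0,"z":0,"rx":0,"ry":0,"rz":-0.01,"claw":0.3}]'
python3 -c "
from station import *
s=sense();print(s['moment'],s['wrist_force'])"
```

```text
time_s: 17.45
tcp_pos: [0.5488, 0.0866, 0.0848]
ee_rot: [[-0.621, -0.784, 0.006], [-0.784, 0.621, 0.001], [-0.005, -0.004, -1.0]]
wrist_force: [-0.9, -0.8, 10.4]
gripper_width: 0.469
gripper_force: 30.1
[-0.00617254  0.30487976  0.28987498] [-0.87535919 -0.83310751 10.38337196]
```

```bash
python3 -m pendant '[{"x":0,"y":0,"z":0,"rx":0,"ry":0,"rz":-0.002,"claw":0.3},{"x":0,"y":0,"z":0,"rx":0,"ry":0,"rz":-0.004,"claw":0.3},{"x":0,"y":0,"z":0,"rx":0,"ry":0,"rz":-0.006,"claw":0.3},{"x":0,"y":0,"z":0,"rx":0,"ry":0,"rz":-0.008,"claw":0.3},{"x":0,"y":0,"z":0,"rx":0,"ry":0,"rz":-0.01,"claw":0.3},{"x":0,"y":0,"z":0,"rx":0,"ry":0,"rz":-0.01,"claw":0.3},{"x":0,"y":0,"z":0,"rx":0,"ry":0,"rz":-0.01,"claw":0.3},{"x":0,"y":0,"z":0,"rx":0,"ry":0,"rz":-0.01,"claw":0.3}]'
python3 -c "
from station import *
s=sense();print(s['moment'],s['wrist_force'])"
```

```text
time_s: 18.45
tcp_pos: [0.5486, 0.0867, 0.0848]
ee_rot: [[-0.645, -0.764, 0.006], [-0.764, 0.645, 0.001], [-0.004, -0.004, -1.0]]
wrist_force: [-1.0, 0.3, 11.7]
gripper_width: 0.469
gripper_force: 30.2
[0.16837457 0.48577627 0.3989895 ] [-1.02967019  0.28064535 11.71806797]
```

```bash
python3 -m pendant '[{"x":0,"y":0,"z":0,"rx":0,"ry":0,"rz":-0.002,"claw":0.3},{"x":0,"y":0,"z":0,"rx":0,"ry":0,"rz":-0.004,"claw":0.3},{"x":0,"y":0,"z":0,"rx":0,"ry":0,"rz":-0.006,"claw":0.3},{"x":0,"y":0,"z":0,"rx":0,"ry":0,"rz":-0.008,"claw":0.3},{"x":0,"y":0,"z":0,"rx":0,"ry":0,"rz":-0.008,"claw":0.3},{"x":0,"y":0,"z":0,"rx":0,"ry":0,"rz":-0.008,"claw":0.3},{"x":0,"y":0,"z":0,"rx":0,"ry":0,"rz":-0.008,"claw":0.3},{"x":0,"y":0,"z":0,"rx":0,"ry":0,"rz":-0.008,"claw":0.3}]'
python3 -c "
from station import *
s=sense();print(s['moment'],s['wrist_force'])"
```

```text
time_s: 19.45
tcp_pos: [0.5486, 0.0868, 0.0848]
ee_rot: [[-0.663, -0.749, 0.006], [-0.749, 0.663, 0.001], [-0.004, -0.004, -1.0]]
wrist_force: [-2.3, 0.8, 11.6]
gripper_width: 0.465
gripper_force: 30.4
[0.30715966 0.55219651 0.73836819] [-2.28465659  0.80641017 11.59270037]
```

```bash
python3 -m pendant '[{"x":0,"y":0,"z":0,"rx":0,"ry":0,"rz":0,"claw":0.5},{"x":0,"y":0,"z":0,"rx":0,"ry":0,"rz":0,"claw":0.55},{"x":0,"y":0,"z":0,"rx":0,"ry":0,"rz":0,"claw":0.6},{"x":0,"y":0,"z":0,"rx":0,"ry":0,"rz":0,"claw":0.65},{"x":0,"y":0,"z":0,"rx":0,"ry":0,"rz":0,"claw":0.75},{"x":0,"y":0,"z":0,"rx":0,"ry":0,"rz":0,"claw":0.85},{"x":0,"y":0,"z":0,"rx":0,"ry":0,"rz":0,"claw":0.95},{"x":0,"y":0,"z":0,"rx":0,"ry":0,"rz":0,"claw":0.95}]'
python3 -m pendant '[{"x":0,"y":0,"z":0.02,"rx":0,"ry":0,"rz":0,"claw":0.95},{"x":0,"y":0,"z":0.06,"rx":0,"ry":0,"rz":0,"claw":0.95},{"x":0,"y":0,"z":0.12,"rx":0,"ry":0,"rz":0,"claw":0.95},{"x":-0.1,"y":0,"z":0.3,"rx":0,"ry":0,"rz":0,"claw":0.95},{"x":-0.3,"y":0.2,"z":0.4,"rx":0,"ry":0,"rz":0,"claw":0.95},{"x":-0.4,"y":0.4,"z":0.4,"rx":0,"ry":0,"rz":0,"claw":0.95},{"x":-0.5,"y":0.6,"z":0.4,"rx":0,"ry":0,"rz":0,"claw":0.95},{"x":-0.5,"y":0.7,"z":0.4,"rx":0,"ry":0,"rz":0,"claw":0.95}]'
python3 - <<'E'
from h import *
p=capture("scene");t=capture("top")
a=cv2.resize(p["color"][130:230,245:365,::-1],(576,480),interpolation=2);b=cv2.resize(t["color"][165:245,243:323,::-1],(480,480),interpolation=2)
cv2.imwrite("pics/c.png",cv2.resize(np.hstack([a,b]),(798,363)))
f=cv2.cvtColor(t["color"],cv2.COLOR_RGB2HSV);m=((f[...,0]>8)&(f[...,0]<20)&(f[...,1]>170)).astype(np.uint8)
n,l,st,ce=cv2.connectedComponentsWithStats(m)
print([(np.round(c,1),a[4],np.round(ray(t,c,.102),4)) for c,a in zip(ce[1:],st[1:]) if a[4]>8 and abs(c[0]-283)<35])
print([(r,np.round(ray(t,r,.082),4)) for r in reds(t,(283,205),32)],outline(t,(283,203),.08,"lid"))
E
```

```text
time_s: 20.45
tcp_pos: [0.5464, 0.0861, 0.0825]
ee_rot: [[-0.666, -0.746, 0.001], [-0.746, 0.666, 0.0], [-0.0, -0.0, -1.0]]
wrist_force: [-0.6, -0.0, 4.1]
gripper_width: 0.929
gripper_force: 2.0
time_s: 21.45
tcp_pos: [0.4198, 0.2633, 0.1839]
ee_rot: [[-0.664, -0.748, 0.001], [-0.748, 0.664, 0.002], [-0.002, 0.0, -1.0]]
wrist_force: [0.3, -0.4, 0.0]
gripper_width: 0.947
gripper_force: 0.0
[(array([286.7, 196.9]), np.int32(52), array([0.5634, 0.073 , 0.102 ])), (array([275.3, 210.9]), np.int32(60), array([0.5309, 0.0989, 0.102 ])), (array([297.2, 262.8]), np.int32(53), array([0.4118, 0.0478, 0.102 ])), (array([313.1, 269.5]), np.int32(52), array([0.3967, 0.0111, 0.102 ]))]
[((np.float64(267.49), np.float64(192.66), 4), array([0.5745, 0.1198, 0.082 ])), ((np.float64(295.28), np.float64(215.42), 4), array([0.5212, 0.054 , 0.082 ])), ((np.float64(282.22), np.float64(231.16), 28), array([0.4842, 0.0844, 0.082 ]))] ((0.5483729243278503, 0.0876091942191124), (0.09811482578516006, 0.09984205663204193), 54.77621078491211)
```

View pics/c.png

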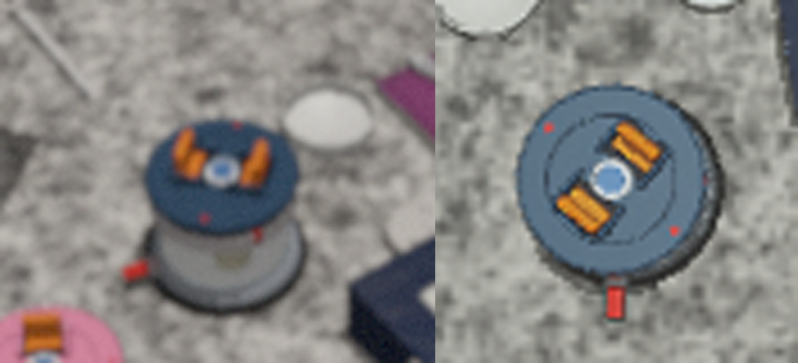

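The lid is seated level on the neck. Its dots at (548,127) and (674,230) put it about 40° past the entries. The tabs at (637,147) and (583,210) are 41.6 mm apart, the same as before the squeeze, so both have sprung out. I'm handing in.

```bash
python3 -c "
from station import *
print(sense()['time_s'],finish_job())"
```

```text
the job is handed in; nothing more can be done
21.6 None
```

The blue lid is locked on the pot: it turned about 40° clockwise to its stop, both tabs sprung back out, and I handed the job in at 21.6 s with no bystander touched (the judge's result was not returned).

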